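# Take the waffle out of the waffle maker

### The arm

A 6-joint arm with a two-finger parallel gripper is mounted at the origin on the work surface. World frame = base frame: x ahead of the robot, y to its left, z up, the work surface at z = 0. Lengths are in m, angles in degrees, forces in N, time in s.
With the tool pointing down it reaches from about 0.35 to 0.925 m from the base axis. Payload 6.4 kg.
Tool frame: the origin (TCP) lies between the finger pads; the fingertips stand 14 mm ahead of it and the grasp point (between the pads) lies 5 mm behind it; z points along the fingers, y is the line along which they close (so a half turn about z gives the same grasp; the last joint's range is limited). The gripper opens to 85 mm and grips with 20 to 120 N. Pads are 22 mm wide; open, the fingers measure 114 mm over their backs; the gripper's body (76 mm by 85 mm) begins 54 mm behind the grasp point. The pads swing forward as they close: fully open they stand 13 mm farther back than shut.
Start: joints at [59.353, 14.043, 89.255, -0, 76.702, -9.975], TCP at [0.229, 0.608, 0.245] pointing down, gripper open.
Joint ranges: [-179.41, 179.41], [-58.25, 129.5], [7.25, 145.43], [-54.29, 234.29], [11.92, 165.04], [-157.13, 157.13]. Speed limits (degrees/s): [147.25, 147.25, 180, 180, 180, 180].

### API

Orientations are given as [roll, pitch, yaw] about the fixed x, y, z axes, in that order (R = Rz(yaw) Ry(pitch) Rx(roll)).
In Python, from station import env, claw, grab_frame, sign_off gives the robot as it stands. The module is installed in compiled form; this text tells all that it offers. Calls block until the motion is done:
- env.reach(position, orientation): joint-space move of the TCP to a pose.
- env.move_linear(position, rot=None, v=0.15, contact_N=None): straight line of the TCP; rot=None keeps the orientation; v is the mean speed in m/s. With contact_N (N) it stops when the force on the tool has changed by that much, and returns True; else False.
- env.movej(angles): joint-space move.
- claw.open_gripper() and claw.grab(grasp_force=None): open the fingers fully, or close them until they stop; grasp_force is the grip in N (None keeps the last).
- env.sleep(seconds).
- env.inverse_kinematics(position, orientation): joint angles nearest the present ones, or None.
- grab_frame(name): name is "scene" or "top"; returns a dict with "image" (480x640x3 uint8, red, green, blue), "range_z" (480x640 float32, m along the optical axis (not along the pixel's ray), 0 where there is no reading), "fx", "fy", "cx", "cy" (pixels), "view" (4x4, takes a point from world to camera coordinates). Camera axes: x right, y down, z forward; pixel columns grow to the right and rows downward; lengths in m; the calibration is good to about 2 mm. A picture is of the moment at which its call begins.
A pose or a line that the arm cannot do raises env.PlanningError and nothing moves.
- sign_off(): hands the job in; it is judged then, once.
Readings, each from a call of its own:
- env.read_time(): time.
- env.read_q(): joint angles.
- env.read_dq(): joint speeds.
- env.read_effort(): joint torques, N m.
- env.read_tool_pos(): TCP position.
- env.read_tool_rot(): TCP orientation.
- env.read_wrist_force(): force on the tool from outside, world axes, zero at the start.
- env.read_torque(): the same for the moment, N m.
- env.read_gripper_width(): finger opening in m.
- env.read_gripper_force(): force on a finger pad.
Only numpy, scipy, OpenCV 4.12 (cv2) and the standard library are available. Lean on these libraries where they do the work, as an engineer would, in place of code of your own. Each camera call takes 0.05 s, during which the arm holds its last target. There are 200 camera calls.

### The job

Open the waffle maker's lid right up, lift the waffle out of its mould and lay it flat, top side up, on the wire cooling rack with neither end hanging over; keep it level on the way and do not drop it. Then shut the lid of the waffle maker fully. Leave the plate, the jar and the mug where they stand.

Things in the scene. Friction and masses are not known exactly. Their poses are not given: they have to be found in the camera images.
- maker: Waffle maker, cold, fixed to the counter: silver and dark base, 180 (x, front to back) x 190 (y) mm, land (flat top of the lower mould half) 50 mm above the counter. In its middle is a mould cavity 124 (x) x 58 (y) mm, 13 mm deep, in which the waffle lies. Origin: centre of the underside, on the counter; +x points to the hinge side (away from the robot), z up.
- lid (a joint): Lid hinge angle in rad: 0 = shut, grows as the front of the lid swings up and back, stop at 1.8 (just past upright, 1.57). The hinge is stiff: the lid stays where it is left. May start a little ajar. Moving it takes about 2 to 5 N at the handle.
- lid_handle (a point): Middle of the lid's black round handle bar, 16 mm diameter, 100 mm long, parallel to the maker's y, held by an arm at each end; 42 mm of free space between the bar and the lid's front edge. Shut, it is 133 mm in front of the maker's middle and 68 mm above the counter. The point turns with the lid.
- lid_hinge (a point): Middle of the hinge axis, which runs along the maker's y; 92 mm behind the maker's middle, 56 mm above the counter. The handle bar is 225 mm from it. The lid is 169 mm deep, 190 mm wide, 36 mm thick.
- waffle: Crisp golden waffle bar with a grid pattern, rigid, 120 (its x) x 54 (its y) x 32 (z) mm, about 0.12 kg, in the mould with 19 mm standing above the land; 2 mm play all round; its lowest 12 mm are 3 mm narrower. Origin: centre of the underside.
- waffle_end_a (a point): Middle of the waffle's -x end, at its underside (60 mm from its origin).
- waffle_end_b (a point): Middle of the waffle's +x end, at its underside (60 mm from its origin).
- rack: Wire cooling rack of steel, 240 (its x) x 180 (its y) mm, wires' top 27 mm above the counter, loose, 0.5 kg, to the left or the right of the waffle maker. Origin: centre of its foot level on the counter.
- plate: White round plate, 190 mm across, 20 mm high, on the other side of the waffle maker; bystander. Origin: centre of the underside.
- jar: Closed jam jar, 70 mm diameter, 100 mm high, behind the work; bystander. Origin: centre of the underside.
- mug: White mug, 82 mm diameter, 95 mm high, behind the work; bystander. Origin: centre of the underside.

How it is judged:
By the outcome, as a careful person would: the job done as asked, in the order asked, and still so for the second after the job is handed in, with the robot touching nothing.
It also fails if it takes over 69 s, if anything falls off the work surface, if the arm or the gripper's body presses on something with over 40 N, if the wrist force passes 120 N, or if a joint passes its speed limit or range.

## Working session

There is one attempt and no reset: what is moved stays moved. The work goes in short steps, each a Python script; the robot and the scene stay as the last script left them, time stands still between calls to the robot, and variables do not carry over. Pictures are saved under pics/ and viewed, at most 10 in all, crops included, and the job is handed in when it is done.

```bash
mkdir -p pics
python3 - <<'E'
from station import env, claw, grab_frame
import cv2, numpy as np, pickle
for n in ("scene","top"):
    f=grab_frame(n); pickle.dump(f,open(f"{n}0.pkl","wb"))
    cv2.imwrite(f"pics/{n}0.png",f["image"][:,:,::-1])
    V=np.linalg.inv(f["view"]); print(n,f["fx"],f["cx"],f["cy"],V.round(3).tolist(), (f["range_z"]>0).mean())
print(env.read_time())
E
```

```text
scene 549.3114178325295 316.7525193922774 241.25463677948807 [[-0.832, 0.404, -0.381, 0.96], [0.555, 0.586, -0.591, 0.594], [-0.016, -0.703, -0.711, 0.805], [0.0, 0.0, 0.0, 1.0]] 0.9957877604166666
top 621.425801837182 319.68461159315154 247.69216283071708 [[0.003, -0.988, 0.156, 0.36], [-1.0, -0.001, 0.009, -0.003], [-0.009, -0.156, -0.988, 1.39], [0.0, 0.0, 0.0, 1.0]] 0.9960319010416666
0.1
```

View pics/scene0.png

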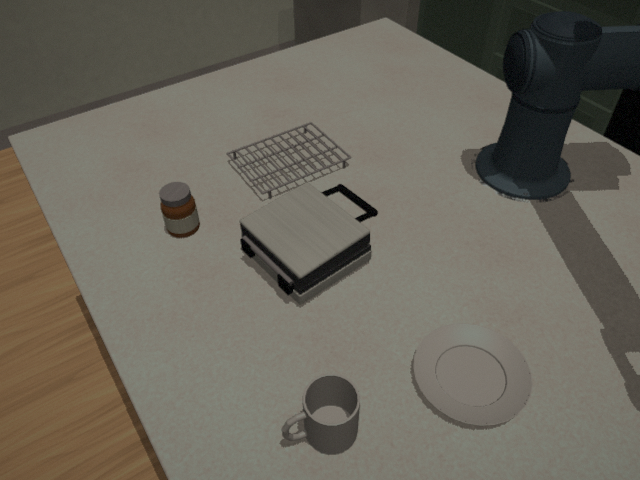

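View pics/top0.png

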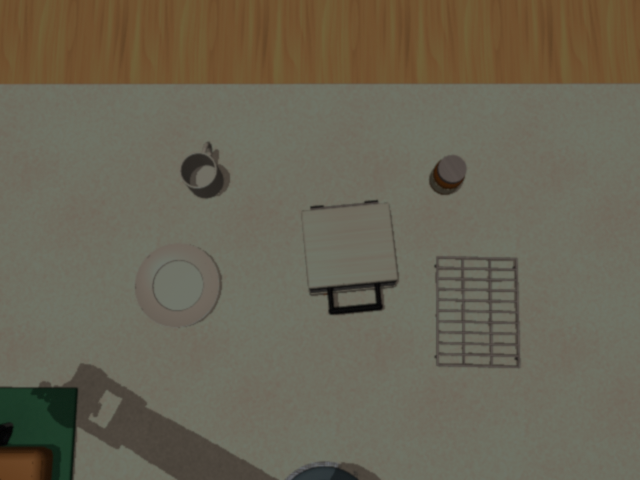

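The views show the maker (top ≈ (350,250)) with its handle bar toward the robot at ≈ (356,309), slightly rotated. The rack is on the robot's right (≈ (478,312)), the plate on its left, and the mug and jar are behind.

```bash
cat > h.py <<'E'
import numpy as np, cv2
def cloud(f):
    v,u=np.mgrid[:480,:640]; z=f["range_z"]
    p=np.stack([(u-f["cx"])/f["fx"]*z,(v-f["cy"])/f["fy"]*z,z,np.ones_like(z)],-1)
    return (p@np.linalg.inv(f["view"]).T)[...,:3]
def onplane(f,uv,h):
    V=np.linalg.inv(f["view"]); uv=np.atleast_2d(uv).astype(float)
    d=np.c_[(uv[:,0]-f["cx"])/f["fx"],(uv[:,1]-f["cy"])/f["fy"],np.ones(len(uv))]@V[:3,:3].T
    h=np.broadcast_to(h,len(uv)); return V[:3,3]+d*((h-V[2,3])/d[:,2])[:,None]
def rect(p):
    c,s,a=cv2.minAreaRect((p[:,:2]*1000).astype(np.float32)); return np.array(c).round(1),np.array(s).round(1),round(a,2)
E
python3 - <<'E'
import pickle; from h import *
for n,box,bar in (("top",(295,195,405,300),(325,296,388,318)),("scene",(235,180,375,300),(318,182,380,222))):
    f=pickle.load(open(n+"0.pkl","rb")); C=cloud(f); im=f["image"].astype(int)
    def sub(b): return C[b[1]:b[3],b[0]:b[2]].reshape(-1,3), im[b[1]:b[3],b[0]:b[2]].reshape(-1,3)
    p,c=sub(box); m=(p[:,2]>.07)&(c.sum(1)>150)
    q=p[m]; A=np.c_[q[:,:2],np.ones(len(q))]; k=np.linalg.lstsq(A,q[:,2],rcond=None)[0]
    ok=abs(A@k-q[:,2])<.006; k=np.linalg.lstsq(A[ok],q[ok,2],rcond=None)[0]; q=q[ok]
    print(n,"lid",rect(q),"z",q[:,2].min(),q[:,2].max(),"grad",k)
    p,c=sub(bar); print(sorted(c.sum(1))[::100]); m=(c.sum(1)<70)&(p[:,2]>.03); q=p[m]
    print("handle",rect(q),np.percentile(q[:,2],[2,50,98]),m.sum())
    np.save(n+"_h.npy",q)
    xm=q[:,0]<np.percentile(q[:,0],30); print("bar",q[xm].mean(0), rect(q[xm]))
    rb=(425,250,530,375) if n=="top" else (222,118,355,200)
    p,c=sub(rb); m=(p[:,2]>.018)&(p[:,2]<.04); print("rack",rect(p[m]),np.percentile(p[m][:,2],[5,50,95]))
    # colour based rack: dark vs. local
E
```

```text
top lid (array([582.5, -51.4]), array([197.5,  31.2]), 80.95) z 0.08364666733200221 0.09988229828232353 grad [-0.31473689  0.04040784  0.27713531]
[np.int64(18), np.int64(28), np.int64(34), np.int64(44), np.int64(88), np.int64(168), np.int64(210), np.int64(277), np.int64(304), np.int64(310), np.int64(312), np.int64(314), np.int64(315), np.int64(317)]
handle (array([411.9, -61.3]), array([103.5, 117.1]), 0.04) [0.07943612 0.0853122  0.09071914] 359
bar [ 0.43201805 -0.04240906  0.09705934] (array([417.3, -30.8]), array([ 52.2, 116.2]), 39.74)
rack (array([ 437.1, -334.2]), array([182. , 240.7]), 88.8) [0.0212406  0.0265113  0.03143072]
scene lid (array([577.3, -47.4]), array([ 48.3, 242.9]), 57.5) z 0.07336362701405164 0.09752462127981709 grad [0.04077113 0.10448685 0.07206401]
[np.int64(0), np.int64(17), np.int64(26), np.int64(36), np.int64(57), np.int64(173), np.int64(301), np.int64(341), np.int64(344), np.int64(346), np.int64(348), np.int64(350), np.int64(353), np.int64(356), np.int64(360), np.int64(363), np.int64(364), np.int64(366), np.int64(368), np.int64(369), np.int64(370), np.int64(372), np.int64(373), np.int64(375), np.int64(378)]
handle (array([673.5, 259. ]), array([876.3, 103.3]), 56.19) [0.07810477 0.08364717 0.08876225] 413
bar [ 0.43881711 -0.03992681  0.08349638] (array([438.7, -56.8]), array([ 11. , 107.2]), 3.07)
rack (array([ 439.6, -330.9]), array([186.3, 242.3]), 88.89) [0.01990394 0.02447688 0.02758432]
```

Run:
```python
import pickle; from h import *
for n,box,bar in (("top",(295,195,405,300),(325,284,388,318)),("scene",(235,180,375,300),(318,182,380,222))):
    f=pickle.load(open(n+"0.pkl","rb")); C=cloud(f); im=f["image"].astype(int)
    def sub(b): return C[b[1]:b[3],b[0]:b[2]].reshape(-1,3), im[b[1]:b[3],b[0]:b[2]].reshape(-1,3)
    p,c=sub(box); m=(p[:,2]>.075)&(p[:,2]<.13)&(c.sum(1)>200); q=p[m]
    for i in range(15):
        A=np.c_[q[:,:2],np.ones(len(q))]; k=np.linalg.lstsq(A,q[:,2],rcond=None)[0]
        r=abs(A@k-q[:,2]); ok=r<max(.004,np.percentile(r,97))
        if ok.all(): break
        q=q[ok]
    print(n,"lid",len(q),rect(q),"z",q[:,2].min(),q[:,2].max(),"grad",k)
    p,c=sub(bar); m=(c.sum(1)<70)&(p[:,2]>.05)&(p[:,2]<.11); q=p[m]
    x0=np.percentile(q[:,0],3); b=q[(q[:,0]<x0+.022)]
    print("handle",rect(q),"bar",np.median(b,0),rect(b),np.percentile(b[:,2],[5,50,90]))
```

```text
top lid 6080 (array([572.7, -51.8]), array([168.5, 189.8]), 5.72) z 0.08478093414416077 0.09997875481130913 grad [-0.0429411  -0.00546924  0.11664117]
handle (array([459.3, -65.5]), array([ 56.5, 115.1]), 4.49) bar [ 0.43820892 -0.06293101  0.0851275 ] (array([439.6, -66.3]), array([ 23.1, 107.2]), 0.31) [0.08067932 0.0851275  0.08911609]
scene lid 6363 (array([575.1, -49.3]), array([169.2, 191.5]), 5.68) z 0.08353814342318966 0.09752462127981709 grad [-0.04104229 -0.00473588  0.11435204]
handle (array([459.9, -56.8]), array([ 51.3, 111.1]), 5.48) bar [ 0.44386823 -0.05427126  0.08302351] (array([443.7, -58.7]), array([ 25.7, 111. ]), 0.07) [0.0787693  0.08302351 0.08549814]
```

Rack, maker yaw, and the ajar angle (~0.042 rad) all agree with the given sizes. My plan is to lift the bar from below with closed fingers tilted down and forward, following the arc at constant orientation. I'll close with the same orientation from above, so I'm checking IK next.

```bash
cat >> h.py <<'E'
from scipy.spatial.transform import Rotation as Ro
YAW=5.7; O=np.array([.571,-.051,0]); ex=np.array([np.cos(np.radians(YAW)),np.sin(np.radians(YAW)),0]); ez=np.array([0,0,1.])
H=O+.092*ex+.056*ez; R=np.hypot(.225,.012); P0=np.arctan2(.012,.225)
def bar(th): return H-R*np.cos(P0+th)*ex+R*np.sin(P0+th)*ez
def rot(tilt,flip=0,yaw=YAW):   # tool z = ex cos(tilt) - ez sin(tilt), tool y along maker y
    t=np.radians(tilt); x=np.array([np.cos(np.radians(yaw)),np.sin(np.radians(yaw)),0])
    z=x*np.cos(t)-ez*np.sin(t); y=np.cross(ez,x)*(1 if flip else -1)
    return Ro.from_matrix(np.c_[np.cross(y,z),y,z]).as_euler("xyz",degrees=True)
def tcp(th,tilt,side,gap=.019,ax=0.): # side -1: finger under the bar, +1: over it
    t=np.radians(tilt); n=ex*np.sin(t)+ez*np.cos(t); a=ex*np.cos(t)-ez*np.sin(t)
    return bar(th)+side*gap*n+ax*a
E
python3 - <<'E'
from h import *; from station import env
print(bar(.042))
for fl in (0,1):
  for tilt in (35,45,55,65):
    o=[]
    for th,s,g,ax in [(.042,-1,.03,-.1),(.042,-1,.03,0),(.8,-1,.019,0),(1.78,-1,.019,0),(1.78,1,.03,-.06),(.8,1,.019,0),(-.02,1,.019,0)]:
        q=env.inverse_kinematics(tcp(th,tilt,s,g,ax),rot(tilt,fl)); o.append(None if q is None else np.round(q).astype(int).tolist())
    print(fl,tilt,*o)
for p in ([*O[:2],.064],[*O[:2],.2],[.438,-.333,.054],[.438,-.333,.2]):
    for fl in (0,1): print(p,fl,env.inverse_kinematics(p,rot(90,fl)))
E
```

```text
[ 0.43935641 -0.06413978  0.07743664]
0 35 None None [-35, -27, 142, 64, 36, 5] [-19, 2, 113, 58, 24, 19] [-20, -6, 112, 46, 30, 33] [-32, -26, 138, 60, 36, 12] None
0 45 None None [-32, -26, 137, 44, 39, 25] [-18, 3, 108, 33, 31, 44] [-18, -3, 105, 27, 39, 51] [-29, -23, 133, 40, 39, 30] None
0 55 None None [-29, -23, 132, 28, 44, 40] [-17, 5, 102, 19, 41, 57] [-16, 2, 97, 17, 49, 61] [-26, -19, 127, 26, 45, 44] [-34, -13, 142, 46, 30, 14]
0 65 None [-34, -16, 143, 27, 37, 30] [-26, -19, 126, 16, 52, 50] [-15, 8, 96, 11, 53, 64] [-15, 8, 89, 10, 60, 67] [-24, -14, 121, 15, 52, 54] [-30, -9, 137, 26, 34, 36]
1 35 None None None None [-20, -6, 112, 46, 30, -147] None None
1 45 None None [-32, -26, 137, 44, 39, -155] [-18, 3, 108, 33, 31, -136] [-18, -3, 105, 27, 39, -129] [-29, -23, 133, 40, 39, -150] None
1 55 None None [-29, -23, 132, 28, 44, -140] [-17, 5, 102, 19, 41, -123] [-16, 2, 97, 17, 49, -119] [-26, -19, 127, 26, 45, -136] None
1 65 None [-34, -16, 143, 27, 37, -150] [-26, -19, 126, 16, 52, -130] [-15, 8, 96, 11, 53, -116] [-15, 8, 89, 10, 60, -113] [-24, -14, 121, 15, 52, 
[... 414 characters left out ...]
02849523e+02 -2.54444375e-14
  7.07034478e+01  6.78686030e+01]
[np.float64(0.571), np.float64(-0.051), 0.2] 1 [-1.64313970e+01  6.44702963e+00  1.02849523e+02 -2.54444375e-14
  7.07034478e+01 -1.12131397e+02]
[0.438, -0.333, 0.054] 0 [-4.90537047e+01  1.56610546e+01  1.09746831e+02 -2.54444375e-14
  5.45921149e+01  3.52462953e+01]
[0.438, -0.333, 0.054] 1 [-4.90537047e+01  1.56610546e+01  1.09746831e+02 -2.54444375e-14
  5.45921149e+01 -1.44753705e+02]
[0.438, -0.333, 0.2] 0 [-4.90537047e+01  3.35179099e+00  1.06160433e+02 -2.54444375e-14
  7.04877761e+01  3.52462953e+01]
[0.438, -0.333, 0.2] 1 [-4.90537047e+01  3.35179099e+00  1.06160433e+02 -2.54444375e-14
  7.04877761e+01 -1.44753705e+02]
```

Run:
```python
from h import *; from station import env, claw
claw.grab(20)
r=rot(65); p=tcp(.042,65,-1,.034)
env.reach(p+[0,0,.15],r); print(env.read_q().round(1) if hasattr(env.read_q(),'round') else env.read_q())
for t in (0,.02,.05,.1): print(t,env.inverse_kinematics(p+[0,0,t],r) is not None, env.inverse_kinematics(tcp(.042,65,-1,.034,.003)+[0,0,t],r) is not None)
print(env.inverse_kinematics(tcp(.042,65,-1,.019,.003),r),env.read_time())
```

```text
[-34.8 -35.9 137.8  18.5  59.9  42.6]
0 True True
0.02 True True
0.05 True True
0.1 True True
[-33.10030324 -14.02153878 141.19138691  26.8462693   35.90176273
  31.62592651] 3.35
```

Run:
```python
from h import *; from station import env, claw
r=rot(65)
print(env.move_linear(tcp(.042,65,-1,.034,.003),r,v=.12,contact_N=6))
print(env.move_linear(tcp(.042,65,-1,.018,.003),r,v=.04,contact_N=4), env.read_tool_pos(), env.read_wrist_force())
for th in np.linspace(.042,1.78,14)[1:]:
    env.move_linear(tcp(th,65,-1,.018,.003),r,v=.13); print(round(th,2),np.round(env.read_wrist_force(),1))
p=np.array(env.read_tool_pos()); print(p,env.read_time())
import pickle
from station import grab_frame
f=grab_frame("scene"); pickle.dump(f,open("scene1.pkl","wb")); cv2.imwrite("pics/scene1.png",f["image"][:,:,::-1])
```

```text
False
True [ 0.42259982 -0.06564466  0.06625238] [0.00129236 0.86746834 0.41719277]
0.18 [-22.4  -4.6   4.9]
0.31 [-23.   -3.6   5.5]
0.44 [-6.7 -1.1  1.4]
0.58 [-0.2  0.2  0. ]
0.71 [-0.4  0.1 -0.5]
0.84 [ 0.4  0.4 -0.4]
0.98 [-0.2  0.   1.3]
1.11 [-0.5  0.2 -0.6]
1.25 [ 0.6  0.1 -0.5]
1.38 [0.  0.2 0.2]
1.51 [-0.4 -0.3 -0.1]
1.65 [-0.6  0.1 -0.2]
1.78 [-0.9  0.6  0. ]
[ 0.7054233  -0.0376244   0.26329384] 10.1667
```

View pics/scene1.png

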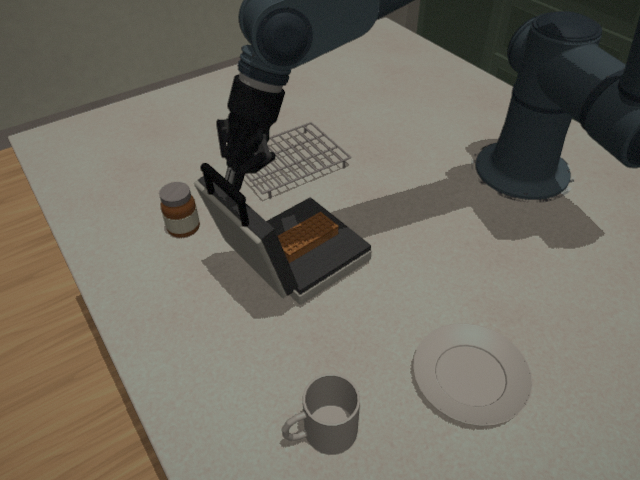

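The lid is now past upright (bar ≈ (222,190)). The waffle shows in the mould at ≈ (310,234). I'll retreat and measure the waffle and lid.

Run:
```python
from h import *; from station import env, claw, grab_frame
import pickle
r=rot(65)
env.move_linear(tcp(1.78,65,-1,.05,-.05),r,v=.2)
claw.open_gripper()
env.reach([.47,-.25,.25],rot(90))
for n in ("top","scene"):
    f=grab_frame(n); pickle.dump(f,open(n+"2.pkl","wb")); cv2.imwrite(f"pics/{n}2.png",f["image"][:,:,::-1])
    hsv=cv2.cvtColor(f["image"],cv2.COLOR_RGB2HSV); m=((hsv[...,0]>5)&(hsv[...,0]<25)&(hsv[...,1]>120)&(hsv[...,2]>50)).astype(np.uint8)
    C=cloud(f); m[(C[...,2]<.055)|(C[...,2]>.085)]=0
    m&=((abs(C[...,0]-.57)<.12)&(abs(C[...,1]+.05)<.08)).astype(np.uint8)
    v,u=np.nonzero(m); q=onplane(f,np.c_[u,v],.069); print(n,len(u),rect(q),np.percentile(C[m>0][:,2],[5,50,95]),u.mean(),v.mean())
    k=(C[...,2]>.15)&(C[...,0]>.6)&(abs(C[...,1]+.04)<.12); q=C[k]-H; a=np.percentile(np.c_[q@ex,q[:,2]],[5,50,95],axis=0).round(3); print("lid pts",k.sum(),a.tolist(), q[:,2].max())
print(env.read_time())
```

```text
top 1404 (array([568.4, -52.8]), array([122.,  55.]), 5.35) [0.06224247 0.06820957 0.07336261] 348.5441595441595 248.05769230769232
lid pts 3436 [[0.019, 0.101], [0.042, 0.166], [0.065, 0.224]] 0.23241558820926228
scene 1431 (array([574.6, -44.3]), array([126.7,  64.9]), 5.8) [0.05912756 0.06720109 0.07013493] 306.2103424178896 234.50034940600978
lid pts 3649 [[0.037, 0.104], [0.061, 0.164], [0.07, 0.223]] 0.2259145608791478
12.6417
```

View pics/top2.png

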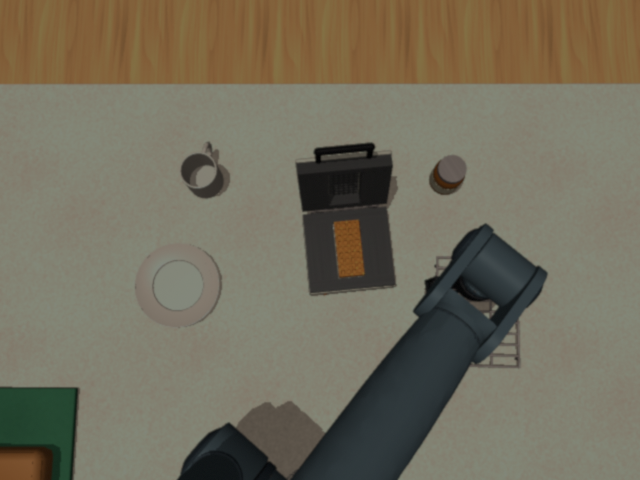

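The top view shows the lid fully back and the waffle lying in the cavity at ≈ (349,248), measuring 122x55 mm, which matches. I'll grasp it next.

Run:
```python
from h import *; from station import env, claw, grab_frame
r=rot(90,0,5.6); p=np.array([.569,-.0525,0])
env.reach(p+[0,0,.15],r)
print(env.move_linear(p+[0,0,.064],r,v=.08,contact_N=5), env.read_tool_pos())
claw.grab(40); print(env.read_gripper_width(),env.read_gripper_force(),env.read_wrist_force())
env.move_linear(p+[0,0,.074],r,v=.04); print(env.read_gripper_width(),env.read_wrist_force())
env.move_linear(p+[0,0,.15],r,v=.08)
print(env.read_gripper_width(),env.read_wrist_force(),env.read_torque(),env.read_time())
f=grab_frame("scene"); cv2.imwrite("pics/scene3.png",cv2.resize(f["image"][60:320,130:430,::-1],None,fx=2,fy=2))
```

```text
False [ 0.56954421 -0.05264402  0.06468801]
0.05291388717150951 43.461971282958984 [-0.44125977 -0.11640403  3.19175569]
0.053096640441495854 [-0.07613097  1.29950193 -0.24292265]
0.05287900762278878 [ 0.76785226 -0.55194759 -1.89699827] [ 0.03533206 -0.00625485 -0.06971965] 16.725
```

View pics/scene3.png

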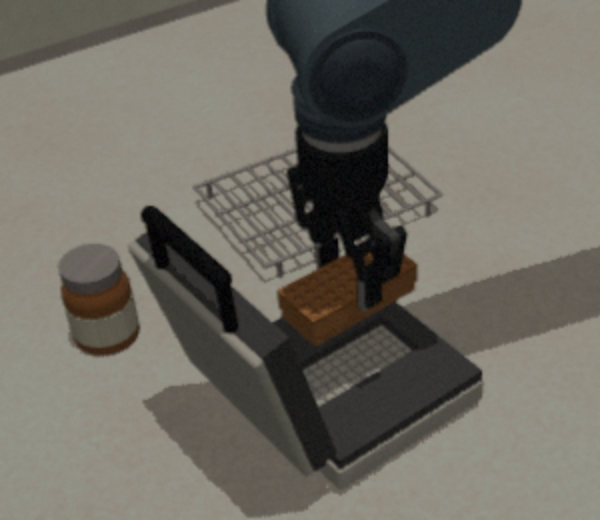

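The waffle is held level above the cavity (crop ≈ (345,295)). I'll carry it to the rack and lower it until contact.

Run:
```python
from h import *; from station import env, claw, grab_frame
import pickle
r=rot(90,0,-1.2); p=np.array([.4385,-.3325,0])
env.move_linear(p+[0,0,.15],r,v=.15)
env.move_linear(p+[0,0,.066],r,v=.1)
print(env.move_linear(p+[0,0,.050],r,v=.02,contact_N=3), env.read_tool_pos(),env.read_wrist_force(),env.read_gripper_width())
env.sleep(.2); claw.open_gripper(); env.sleep(.2)
env.move_linear(p+[0,0,.15],r,v=.1)
env.reach(tcp(1.78,65,1,.05,-.07),rot(65)); claw.grab(20)
for n in ("top","scene"):
    f=grab_frame(n); cv2.imwrite(f"pics/{n}4.png",f["image"][:,:,::-1])
    hsv=cv2.cvtColor(f["image"],cv2.COLOR_RGB2HSV); m=((hsv[...,0]>5)&(hsv[...,0]<25)&(hsv[...,1]>120)&(hsv[...,2]>50)).astype(np.uint8)
    C=cloud(f); m&=((abs(C[...,0]-.44)<.14)&(abs(C[...,1]+.33)<.12)&(C[...,2]>.01)).astype(np.uint8)
    v,u=np.nonzero(m); print(n,len(u),rect(onplane(f,np.c_[u,v],.059)),np.percentile(C[m>0][:,2],[5,50,95]))
print(env.read_time())
```

```text
True [ 0.43847557 -0.33247854  0.05430864] [-0.78773142  0.3015043   4.5437357 ] 0.05257482473733797
top 1498 (array([ 438.7, -332.4]), array([ 57.8, 119.2]), 89.39) [0.05189109 0.05825263 0.06324208]
scene 1216 (array([ 448.4, -312.8]), array([ 87.5, 134.4]), 89.03) [0.03081558 0.05513286 0.05949182]
25.0917
```

View pics/scene4.png

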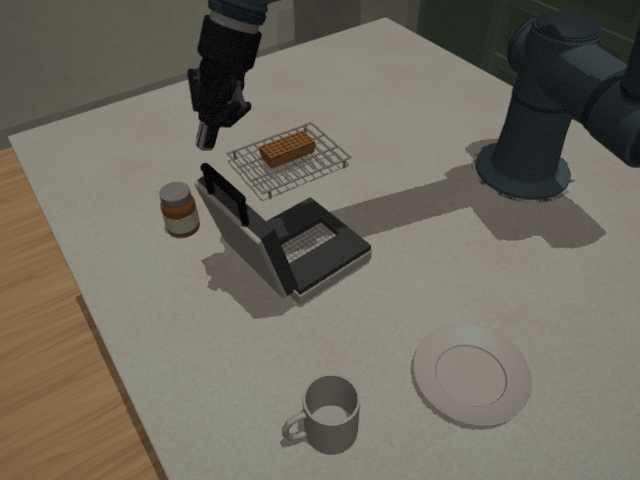

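The waffle lies flat at the rack's centre ((288,149)), offset by 1 mm or less. Now I'll close the lid.

Run:
```python
from h import *; from station import env, claw, grab_frame
r=rot(65); g=dict(side=1,gap=.018,ax=.004)
env.move_linear(tcp(1.78,65,1,.035,.004),r,v=.1,contact_N=8)
print(env.move_linear(tcp(1.78,65,1,.018,.004),r,v=.05,contact_N=5))
for th in np.linspace(1.78,.04,14)[1:]:
    env.move_linear(tcp(th,65,1,.018,.004),r,v=.12); print(round(th,2),np.round(env.read_wrist_force(),1))
for th in (0,-.03,-.06):
    c=env.move_linear(tcp(th,65,1,.018,.004),r,v=.03,contact_N=20); print(th,c,np.round(env.read_wrist_force(),1),env.read_tool_pos()-tcp(0,65,1,.018,.004))
    if c: break
print(env.read_time())
```

```text
True
1.65 [1.9 0.5 4.7]
1.51 [ 1.7 -0.6  3.4]
1.38 [ 1.  -0.9 -0.4]
1.24 [-0.3  0.4 -0.3]
1.11 [-0.   0.4 -0.3]
0.98 [ 0.3 -0.4  0.2]
0.84 [ 0.1  0.4 -0. ]
0.71 [ 0.2  0.3 -0.3]
0.58 [ 0.4 -0.6  0.1]
0.44 [-0.8  0.1 -0.3]
0.31 [-0.4  1.  -0.1]
0.17 [ 0.5 -1.2  0.5]
0.04 [ 5.4 -1.3 -2.3]
0 False [ 6.9 -1.4 -0.8] [ 0.00115871 -0.00079132  0.00062024]
-0.03 False [8.2 0.5 6. ] [ 0.00214112 -0.00112216 -0.00491909]
-0.06 False [12.6  1.3  8.9] [ 0.00439663 -0.00219254 -0.00958488]
32.775
```

Run:
```python
from h import *; from station import env, claw, grab_frame
import pickle
env.move_linear(tcp(0,65,1,.03,-.09),rot(65),v=.12)
p=O-.06*ex
env.reach(p+[0,0,.14],rot(90))
print(env.move_linear(p+[0,0,.09],rot(90),v=.03,contact_N=15),env.read_tool_pos(),env.read_wrist_force())
env.move_linear(p+[0,0,.2],rot(90),v=.15)
env.reach([.229,.45,.3],rot(90))
for n in ("top","scene"):
    f=grab_frame(n); cv2.imwrite(f"pics/{n}5.png",f["image"][:,:,::-1]); C=cloud(f)
    q=C[(abs((C-O)@ex)<.07)&(abs((C-O)@np.cross(ez,ex))<.08)]
    A=np.c_[(q-O)@ex,(q-O)@np.cross(ez,ex),np.ones(len(q))]; print(n,len(q),np.linalg.lstsq(A,q[:,2],rcond=None)[0].round(4))
print(env.read_time(),env.read_wrist_force())
```

```text
True [ 0.51118062 -0.05695484  0.10199894] [-2.35449543  1.08021421  5.51519133]
top 4895 [-0.0009 -0.0014  0.0886]
scene 4307 [0.0014 0.0005 0.0872]
38.6833 [0.26730864 1.04177403 0.46590418]
```

View pics/scene5.png

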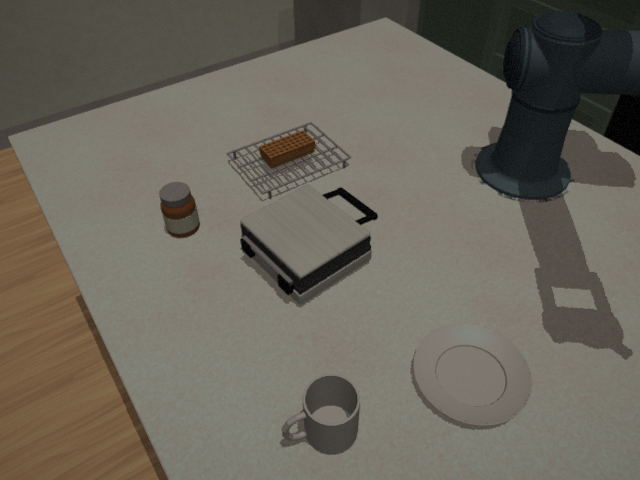

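The lid is shut, with its top level within 0.0014 rad. The waffle is on the rack at (288,149), and the plate, jar and mug haven't moved.

```bash
python3 -c "
from station import sign_off; print(sign_off())"
```

```text
the job is handed in; nothing more can be done
None
```

The job is done and handed in: the waffle lies flat, top side up, at the centre of the cooling rack, the lid is fully shut, the plate, jar and mug stand where they were, and the robot's clock read about 39 s of the 69 s limit.

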